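# Clamp a spoon blank in the spring hold-down

### The arm

A 6-joint arm with a two-finger parallel gripper is mounted at the origin on a cart in front of the work surface, level with it; the furniture and walls round the work are solid. World frame = base frame: x ahead of the robot, y to its left, z up, the work surface at z = 0. Lengths are in m, angles in degrees, forces in N, time in s.
With the tool pointing down it reaches from about 0.4 to 0.825 m from the base axis. Payload 7 kg.
Tool frame: the origin (TCP) lies on the mounting face of the last link; the fingertips stand 178 mm ahead of it and the grasp point (between the pads) lies 159 mm ahead of it (ctrl.tip_extent is the distance from the TCP to the fingertips, in m); z points along the fingers, y is the direction in which the jaws open and shut (so a half turn about z gives the same grasp; the last joint's range is limited). The gripper opens to 88 mm and grips with 3 to 60 N. Pads are 19 mm wide; open, the fingers measure 130 mm over their backs; the gripper's body (78 mm by 193 mm) begins 47 mm behind the grasp point.
Start: joints at [-60.098, 20.546, 0.682, 0, -70.136, -16.507], TCP at [0.156, -0.657, 0.405] pointing down, gripper open.
Joint ranges: [-176.03, 176.03], [-82.01, 121.73], [-58.28, 71.71], [-173.87, 95.51], [-174.79, -0.11], [-173.66, 173.66]. Speed limits (degrees/s): [136.94, 136.94, 172.46, 180, 180, 180].

### API

Orientations are given as [roll, pitch, yaw] about the fixed x, y, z axes, in that order (R = Rz(yaw) Ry(pitch) Rx(roll)).
In Python, from plant import ctrl gives the robot as it stands. The module is installed in compiled form; this text tells all that it offers.
- The arm moves only by the tool carry_out, never from a script. Its argument "moves" is text: rows parted by semicolons, each of 7 numbers parted by spaces: the finger opening in m, from 0 to 0.0876, then the shift along the tool's x, y, z in m, then the turn, a rotation vector about the tool's x, y, z in rad. A call has 1 to 20 rows; each row is the pose to reach, as a shift and turn from the pose commanded when the call began, along the tool's axes at that moment; what a row does not reach only later rows make up. A row lasts 1/10 s, in which the tool goes at most 50 mm and 8.59 degrees, less where a joint would pass 70% of its speed; a pose out of reach is approached as far as the arm can. A call with a gripper value outside its range is refused whole. The fingers move at their own pace and stop on an object; the grip force is fixed at half the most. Time passes only in rows, so rows that repeat a pose let the fingers close. It gives the time, the measured TCP pose, the force and the opening at its end, in the units of the state.
- ctrl.get_obs(): the state, without advancing time (a new reading comes with each control period).
- ctrl.snapshot(name): name is "side" or "top" or "wrist"; returns a dict with "image" (420x560x3 uint8, red, green, blue), "K" (3x3 intrinsics, pixels), "R" (3x3) and "t" (3): a world point X has camera coordinates R X + t. Camera axes: x right, y down, z forward; pixel columns grow to the right and rows downward; lengths in m; the calibration is good to about 2 mm. A picture is of the moment at which its call begins. There is no depth.
- ctrl.close_job(): hands the job in, once; it reports no verdict.
Trained networks look in a picture, given as the dict that the camera call returned (one of the last four; its "shot" number tells which), for a name from the list of things; names that differ only in an ending like _2 or _b are one class to them, and where a whole thing is asked for, a point or a joint stands for the part that bears it (a point fixed in the world has none). Each returns a list of dicts, best first, with "confidence" (0 to 1); they miss things now and then, are a little off and sometimes report something else, mostly with a low value. They report only what shows in the picture. A call takes as long as a camera call.
- ctrl.recognise(picture, label): "extent" ([left, top, right, bottom] in pixels, round what is visible of it).
- ctrl.trace(picture, label): "region" (420x560 bool, what is visible of it) and "extent" ([left, top, right, bottom] in pixels, round what is visible of it).
- ctrl.mark_of(picture, label): "at" ([row, column] in pixels: a listed point, or the origin of a listed thing).
The state is a dict: "clock": time; "joint_pos": joint angles; "qvel": joint speeds; "tau": joint torques, N m; "tool_pos": TCP position; "orientation": TCP orientation; "force": force on the tool from outside, world axes, zero at the start; "moment": the same for the moment, N m; "opening": finger opening in m.
Only numpy, scipy, OpenCV 4.12 (cv2) and the standard library are available. Lean on these libraries where they do the work, as an engineer would, in place of code of your own. Each camera call takes 0.05 s, during which the arm holds its last target.

### The job

Make the spoon blank (the one with the slim handle) ready for hollowing: press the tail of the spring hold-down until its catch holds it and the nose stays up by itself, draw the blank out of the rack by its handle, and put it into the hold-down handle first, flat on the board between the two guides with its shoulders right up against them. Then press the catch's thumb tab so that the nose comes down and clamps the handle, and leave the other blank in its bay.

Things in the scene. Friction and masses are not known exactly. Their poses are not given: they have to be found in the camera images.
- holddown: Wooden board of the hold-down, 385x110x18 mm, fixed to the bench. Origin on the bench straight below the lever's pivot pin; +x along the board from nose end to tail end, z up. Board from x=-222 to +162 mm, top at z=18 mm. Two steel cheeks, 58 mm across, 92 mm high, hold the pin (x=0, z=80 mm).
- seat (a point): On the board's top, middle line, level with the front (nose-end) faces of two wooden guides; axes as the board's. The guides are 16 mm high, 14 mm wide, 30 mm apart and run 85 mm towards +x. Here lies the spoon blank's origin when its handle is between the guides and its shoulders touch them.
- lever_arm: Steel lever on the pin (its origin): nose towards the board's -x, tail plate towards +x. Turns about the board's y from 0 to a hard stop at 0.50 rad (tail down, nose up). A spring drives the nose down: at the tail 6 N at first, 11 N where it drives the catch aside (more if fast). The catch snaps over the tail near 0.42 rad and holds the lever at 0.40; on a blank it stands near 0.13 rad.
- tail_pad (a point): Middle of the grooved top of the tail plate (55x44 mm, 6 mm thick), where to press down: 72 mm from the pin, 86 mm above the bench when the nose is down. It goes down about 32 mm until the catch snaps, 36 mm at the hard stop. The plate ends 25 mm further out, under the catch's hook. Turns with the lever.
- nose_pad (a point): Underside of the lever's round nose (26 mm wide), 100 mm from the pin: 32 mm above the bench with nothing beneath it, about 75 mm when the catch holds the lever.
- catch_tab (a point): Top of the round thumb tab (34 mm across) of the steel catch, 147 mm from the pin towards the tail end, 56 mm above the bench. Pressed straight down 18 to 25 mm (2 to 4 N) it tips the catch's hook off the tail's edge 50 mm nearer the pin, and the tail springs up; hard stop at about 35 mm. It springs back.
- spoon_blank: Sawn light-wood spoon blank, 28 mm thick, 177 mm long, 0.14 kg: handle 22 mm wide, 100 mm long, end rounded; bowl end 54 mm wide, 77 mm long, flat sides for 50 mm behind the shoulders. Origin on the underside at the middle of the shoulder line; +x along the handle, z up. At first it lies on the bench, bowl end in a bay of the rack, about 80 mm of handle outside.
- ladle_blank: The other blank, in the other bay: same kind and length, handle 38 mm wide, bowl end 64 mm wide; origin and axes as on the spoon blank. It stays where it is.
- blank_rack: Low dark wooden rack fixed on the bench, 120x204x52 mm: two bays, open to its +x side only, each 80 mm wide, 42 mm high under the roof, no floor. Origin on the bench under its middle, +x out of the bays (roof edge at x=60 mm), bay middles at y=+46 and -46 mm. Either blank may be in either bay.

How it is judged:
By the outcome, as a careful person would: the job done as asked, in the order asked, and still so for the second after the job is handed in, with the robot touching nothing.
It also fails if it takes over 72 s, if anything falls off the work surface, if the arm or the gripper's body presses on something with over 40 N, if the wrist force passes 120 N, or if a joint passes its speed limit or range.

## Working session

There is one attempt and no reset: what is moved stays moved. The work goes in short steps, Python scripts to look and compute and a tool call to move; the robot and the scene stay as the last step left them, time stands still between calls to the robot, and variables do not carry over. Pictures are saved under pics/ and viewed, and the job is handed in when it is done.

Besides the shell and the picture viewer there is one more tool, called as name(argument=value, ...) on one line, values as JSON. carry_out: Moves the arm, as the interface text tells. Its arguments: {"type":"object","properties":{"moves":{"type":"string"}},"required":["moves"]}

```bash
mkdir -p pics; python3 - <<'E'
from plant import ctrl
import cv2
o=ctrl.get_obs()
print(o)
for n in("side","top"):
    p=ctrl.snapshot(n)
    cv2.imwrite(f"pics/{n}0.png",p["image"][:,:,::-1])
    print(n,p["K"].tolist(),p["R"].tolist(),p["t"].tolist())
    for l in ["holddown","seat","lever_arm","tail_pad","nose_pad","catch_tab","spoon_blank","ladle_blank","blank_rack"]:
        m=ctrl.mark_of(p,l); 
        print(l,[(x["at"],round(x["confidence"],2)) for x in m[:3]])
E
```

```text
{'clock': 0.0, 'joint_pos': array([-6.00962115e+01,  2.05921396e+01,  6.35908331e-01, -2.10236313e-02,
       -7.01365712e+01, -1.65072347e+01]), 'qvel': array([-0.01827019, -0.03998674,  0.05183358, -0.11639902, -0.07641812,
        0.10157371]), 'tau': array([ 4.10204939e-04, -5.82716310e+01,  2.93055224e+01,  6.99775949e+00,
        6.83968668e-03, -1.55963507e-04]), 'tool_pos': array([ 0.15635665, -0.65645201,  0.40372787]), 'orientation': array([ 1.79905406e+02, -7.42216355e-03, -1.66610599e+02]), 'force': array([ 1.07158779, -0.25676964, -0.0290066 ]), 'moment': array([-0.00435507,  0.03161283,  0.00215734]), 'opening': 0.08795821593134194}
side [[544.7485511452944, 0.0, 279.93621739111006], [0.0, 544.7485511452944, 210.2436132506646], [0.0, 0.0, 1.0]] [[-0.8054279508163292, -0.5925805879186814, 0.011578551971602482], [-0.4560360290989463, 0.6071238557431874, -0.6507163467680755], [0.3785722602192006, -0.5293853706039443, -0.7592326212584986]] [0.4419390601679019, 0.33324314997590204, 1.2729496719219024]
holddown [([268.0, 239.1], 0.88)]
seat [([228.0, 266.9], 0.82)]
lever_arm 
[... 346 characters left out ...]
2033871154], [0.0, 0.0, 1.0]] [[0.05252007480983166, -0.9986150573033475, -0.0030998498353588737], [-0.9774973635088743, -0.05077387175357869, -0.2047459847722308], [0.20430503193795568, 0.013783369478586948, -0.9788102332171685]] [-0.04891794638088878, 0.5826044999167048, 1.0789916448110015]
holddown [([205.5, 281.2], 0.61), ([211.2, 223.7], 0.6)]
seat [([208.3, 281.2], 0.74)]
lever_arm [([205.2, 218.1], 0.68), ([214.1, 222.9], 0.19)]
tail_pad [([209.9, 188.3], 0.64)]
nose_pad [([208.7, 259.5], 0.68)]
catch_tab [([213.3, 156.3], 0.54), ([205.3, 219.2], 0.51)]
spoon_blank [([215.7, 383.2], 0.87)]
ladle_blank [([235.8, 415.8], 0.75)]
blank_rack [([211.3, 406.8], 0.81), ([213.6, 158.2], 0.63)]
```

View pics/side0.png

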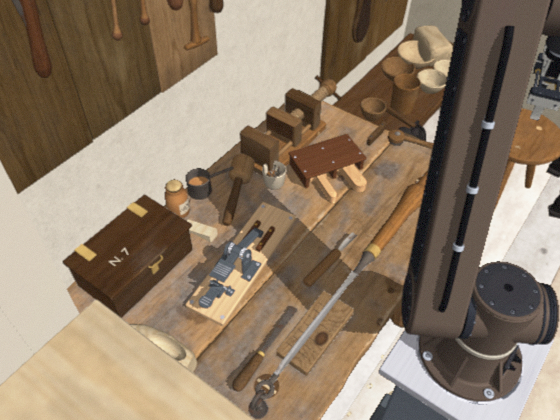

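View pics/top0.png

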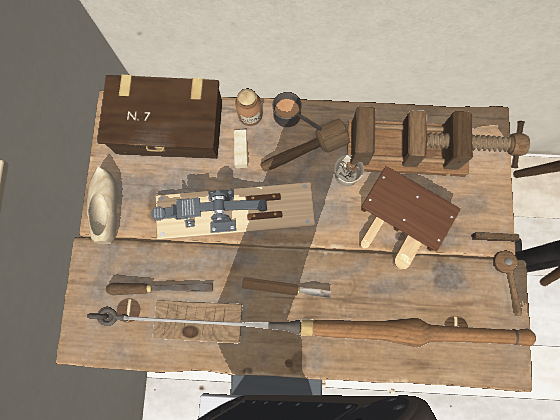

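```bash
cat > h.py <<'E'
import numpy as np
def ray(p,at):
    K,R,t=map(np.array,(p["K"],p["R"],p["t"])); r,c=at
    d=R.T@np.linalg.solve(K,[c,r,1.]); return -R.T@t,d/np.linalg.norm(d)
def onz(p,at,z):
    c,d=ray(p,at); return c+d*(z-c[2])/d[2]
def tri(*obs):
    A=np.zeros((3,3));b=np.zeros(3);L=[]
    for p,at in obs:
        c,d=ray(p,at);M=np.eye(3)-np.outer(d,d);A+=M;b+=M@c;L.append((c,M))
    X=np.linalg.solve(A,b); return X,[np.linalg.norm(M@(X-c)) for c,M in L]
def proj(p,X):
    K,R,t=map(np.array,(p["K"],p["R"],p["t"])); X=np.atleast_2d(X)
    q=(K@(R@X.T+t[:,None])).T; return q[:,:2]/q[:,2:]
E
python3 - <<'E'
from plant import ctrl
import cv2,numpy as np
from h import *
np.set_printoptions(precision=4,suppress=True)
s=ctrl.snapshot("side");t=ctrl.snapshot("top")
hz=dict(seat=.018,tail_pad=.086,nose_pad=.032,catch_tab=.056,holddown=0,lever_arm=.08,spoon_blank=0,ladle_blank=0,blank_rack=0)
for l in hz:
    a=ctrl.mark_of(s,l);b=ctrl.mark_of(t,l)
    if not a or not b: print(l,"miss");continue
    X,e=tri((s,a[0]["at"]),(t,b[0]["at"]))
    print(l,"tri",X,np.array(e),"side",onz(s,a[0]["at"],hz[l])[:2],"top",[onz(t,q["at"],hz[l])[:2] for q in b[:2]])
cv2.imwrite("pics/t1.png",cv2.resize(t["image"][165:280,145:470,::-1],None,fx=2.4,fy=2.4,interpolation=cv2.INTER_CUBIC))
cv2.imwrite("pics/s1.png",cv2.resize(s["image"][120:330,170:380,::-1],None,fx=2.8,fy=2.8,interpolation=cv2.INTER_CUBIC))
for l in("spoon_blank","ladle_blank","blank_rack"):
    for p in(s,t):
        for q in ctrl.trace(p,l)[:2]: print(l,q["extent"],q["confidence"],q["region"].sum(),
          cv2.minAreaRect(np.argwhere(q["region"])[:,::-1].astype(np.float32)))
E
```

```text
seat tri [0.5935 0.0003 0.0292] [0.0028 0.0028] side [ 0.6018 -0.0061] top [array([ 0.5932, -0.0004])]
tail_pad tri [0.5691 0.211  0.0893] [0.0041 0.0041] side [0.5749 0.2105] top [array([0.5659, 0.2099])]
nose_pad tri [0.5855 0.0447 0.0514] [0.0003 0.0003] side [0.5955 0.0329] top [array([0.5893, 0.046 ])]
catch_tab miss
holddown tri [ 0.5735  0.1392 -0.0042] [0.0022 0.0022] side [0.5737 0.142 ] top [array([0.5706, 0.1377])]
lever_arm tri [0.5801 0.1349 0.0853] [0.0006 0.0006] side [0.5822 0.1318] top [array([0.5818, 0.136 ])]
spoon_blank tri [ 0.5867 -0.2457  0.0264] [0.0023 0.0023] side [ 0.6018 -0.2674] top [array([ 0.5898, -0.2514])]
ladle_blank tri [ 0.5524 -0.3302  0.006 ] [0.0043 0.0043] side [ 0.5591 -0.3341] top [array([ 0.5494, -0.3334])]
blank_rack tri [ 0.6123 -0.3181 -0.0178] [0.0041 0.0041] side [ 0.5996 -0.3036] top [array([ 0.6122, -0.3125])]
spoon_blank [308.7, 176.0, 334.3, 202.8] 0.77 315 ((325.1183166503906, 186.594482421875), (31.869462966918945, 14.349823951721191), 46.73570251464844)
spoon_blank [287.8, 132.9, 362.2, 190.3] 0.3 2332 ((326.73907470703125, 159.24468994140625), (40.815032958984375, 74.44661712646484), 70.94229125976562)
spoon_blank [360.0, 219.7, 382.6, 250.9] 0.56 335 ((370.40789794921875, 233.33258056640625), (9.765336036682129, 35.506004333496094), 31.429563522338867)
ladle_blank [335.3, 163.2, 364.0, 192.3] 0.65 433 ((352.8647766113281, 176.91342163085938), (31.713727951049805, 15.967133522033691), 48.57633590698242)
ladle_blank [394.7, 236.1, 420.9, 273.1] 0.89 576 ((405.3066101074219, 253.4481201171875), (17.67740249633789, 34.480648040771484), 29.05460548400879)
blank_rack [287.1, 134.5, 365.2, 187.7] 0.79 2264 ((326.6000061035156, 159.79998779296875), (39.21223449707031, 72.73237609863281), 71.56504821777344)
blank_rack [362.7, 165.8, 459.4, 252.8] 0.61 4289 ((410.353271484375, 209.18649291992188), (87.62740325927734, 52.49869918823242), 30.762718200683594)
```

View pics/t1.png

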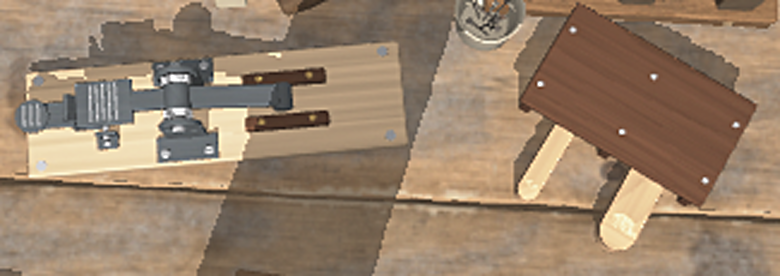

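View pics/s1.png

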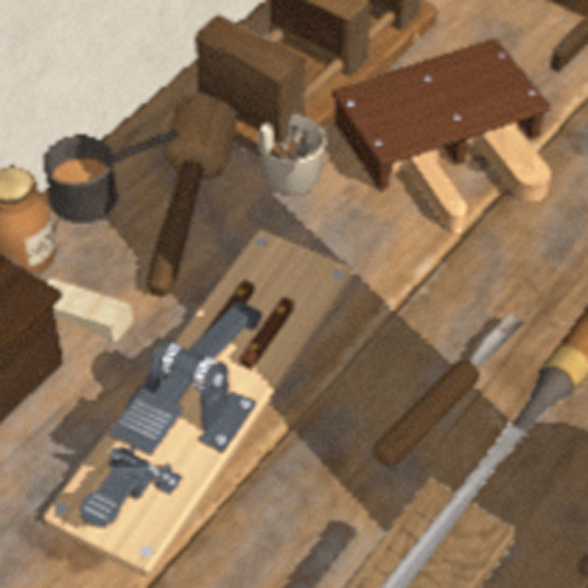

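```bash
cat > fit.py <<'E'
import numpy as np
from scipy.optimize import least_squares
from h import *
def fit(obs,x0,off=True):
    # obs: (pic, local xyz, (col,row), w)
    def T(p,X):
        c,s=np.cos(p[2]),np.sin(p[2]); return np.array([p[0]+c*X[0]-s*X[1],p[1]+s*X[0]+c*X[1],X[2]])
    f=lambda p:np.concatenate([w*(proj(pc,T(p,np.array(X)))[0]-np.array(uv)) for pc,X,uv,w in obs])
    r=least_squares(f,x0,loss="soft_l1"); return r.x,r.fun.reshape(-1,2)
E
python3 - <<'E'
from plant import ctrl
from fit import *
np.set_printoptions(precision=4,suppress=True)
s=ctrl.snapshot("side");t=ctrl.snapshot("top")
ft=lambda u,v:(145+(u+.5)/2.4-.5,165+(v+.5)/2.4-.5)
fs=lambda u,v:(170+(u+.5)/2.8-.5,120+(v+.5)/2.8-.5)
B=[(-.2225,.055),(-.2225,-.055),(.1625,-.055),(.1625,.055)]
# world: +x board -> +y ; board +y -> -x world (towards robot)
top=[ft(408,143),ft(399,42),ft(27,73),ft(29,177)]
sd=[fs(358,275),fs(258,232),fs(45,520),fs(148,572)]
o=[]
for b,u,v in zip(B,top,sd):
    o+=[(t,(*b,.018),u,1),(s,(*b,.018),v,1)]
S=(-.222+0,0)
for l,X in dict(tail_pad=(.072,0,.086),catch_tab=(.147,0,.056),lever_arm=(0,0,.08),holddown=(0,0,0)).items():
    for p in(s,t):
        m=ctrl.mark_of(p,l)
        if m and m[0]["confidence"]>.5:o.append((p,X,m[0]["at"][::-1],.7))
x,r=fit(o,[.575,.137,1.6]);print("board",x,np.degrees(x[2]));print(r)
R=[(.06,-.102),(.06,.102),(-.06,.102),(-.06,-.102)]
# +x out of bays points toward robot(-x), 
top=[ft(520,108),ft(703,206),ft(757,105),ft(575,3)]
sd=[fs(383,163),fs(548,103),fs(495,40),fs(335,95)]
for perm in (0,1):
    o=[]
    for b,u,v in zip(R,top,sd):
        b=(b[0],b[1]*(1 if perm else -1))
        o+=[(t,(*b,.052),u,1),(s,(*b,.052),v,1)]
    x,r=fit(o,[.61,-.315,-2.6]);print("rack",x,np.degrees(x[2]));print(r)
E
```

```text
board [0.5787 0.1385 1.7086] 97.89839988727596
[[ 0.6216  1.1568]
 [-0.26   -2.5545]
 [ 0.0341 -0.5508]
 [ 1.0909 -1.5448]
 [-1.0303 -0.4205]
 [-0.8984 -1.0814]
 [-0.5078  0.4962]
 [ 0.5644 -0.1936]
 [ 0.0623  0.2448]
 [-1.0043 -1.5895]
 [ 2.0004  2.1317]
 [-1.8147  0.2442]
 [-0.5351 -1.652 ]
 [-0.0401  0.8075]]
rack [ 0.605  -0.31   -1.5108] -86.56319686245651
[[ 71.0728 -44.3635]
 [  1.0967 -46.5177]
 [  0.8835  -0.8848]
 [  0.8031   0.1355]
 [-73.2625  41.6006]
 [  0.6033  46.9297]
 [ -1.6424  -0.2127]
 [ -2.4403  -0.0152]]
rack [ 0.6024 -0.3112 -3.6147] -207.10584395744553
[[-0.7989 -1.3499]
 [ 0.4788  1.1649]
 [ 0.3451  0.9071]
 [ 1.8171  0.9747]
 [ 0.5137 -0.7601]
 [-0.1084 -0.739 ]
 [-0.0681  0.2318]
 [-1.4473 -0.5881]]
```

```bash
cat > go.py <<'E'
import sys,numpy as np
from scipy.spatial.transform import Rotation as Ro
from plant import ctrl
def go(*wps):
    o=ctrl.get_obs();R=Ro.from_euler("xyz",o["orientation"],degrees=True);p=o["tool_pos"]
    print("t",round(o["clock"],2),"pos",np.round(p,4),"rpy",np.round(o["orientation"],2),"F",np.round(o["force"],1),"op",round(o["opening"],4))
    for x,y,z,psi in wps:
        d=R.inv().apply(np.array([x,y,z])-p);r=(R.inv()*Ro.from_euler("xyz",[180,0,psi],degrees=True)).as_rotvec()
        print(np.round(d,4),np.round(r,4))
if __name__=="__main__":
    a=list(map(float,sys.argv[1:])); go(*[a[i:i+4] for i in range(0,len(a),4)])
E
python3 go.py .45 -.35 .40 -120 .569 .210 .32 -82.1
```

```text
t 2.8 pos [ 0.1564 -0.6566  0.4047] rpy [-180.     0.  -166.6] F [-0.1  0.5 -0.2] op 0.0875
[-0.3567  0.2302  0.0047] [-1.000e-04  0.000e+00 -8.134e-01]
[-0.6022  0.7474  0.0847] [-1.0000e-04 -0.0000e+00 -1.4749e+00]
```

carry_out(moves="0.0 -0.357 0.230 0 0 0 -0.813;0.0 -0.357 0.230 0 0 0 -0.813;0.0 -0.357 0.230 0 0 0 -0.813;0.0 -0.357 0.230 0 0 0 -0.813;0.0 -0.357 0.230 0 0 0 -0.813;0.0 -0.357 0.230 0 0 0 -0.813;0.0 -0.357 0.230 0 0 0 -0.813;0.0 -0.357 0.230 0 0 0 -0.813;0.0 -0.602 0.747 0.085 0 0 -1.475;0.0 -0.602 0.747 0.085 0 0 -1.475;0.0 -0.602 0.747 0.085 0 0 -1.475;0.0 -0.602 0.747 0.085 0 0 -1.475;0.0 -0.602 0.747 0.085 0 0 -1.475;0.0 -0.602 0.747 0.085 0 0 -1.475;0.0 -0.602 0.747 0.085 0 0 -1.475;0.0 -0.602 0.747 0.085 0 0 -1.475;0.0 -0.602 0.747 0.085 0 0 -1.475;0.0 -0.602 0.747 0.085 0 0 -1.475;0.0 -0.602 0.747 0.085 0 0 -1.475;0.0 -0.602 0.747 0.085 0 0 -1.475")

```text
clock: 4.8
tool_pos: [0.5691, 0.2117, 0.3196]
orientation: [-180.0, 0.0, -82.1]
force: [0.6, -0.9, 0.7]
opening: 0.0005
```

```bash
cat > look.py <<'E'
import sys,cv2
from plant import ctrl
def look(n,name,crop=None,f=1):
    p=ctrl.snapshot(n);i=p["image"][:,:,::-1]
    if crop: i=i[crop[1]:crop[3],crop[0]:crop[2]]
    cv2.imwrite(f"pics/{name}.png",cv2.resize(i,None,fx=f,fy=f,interpolation=cv2.INTER_CUBIC)); return p
E
python3 go.py .569 .210 .32 -82.1; python3 - <<'E'
from look import *
from h import *
p=look("wrist","w1")
X=np.array([[.5688,.2098,.086],[.5585,.2841,.056]])
print(proj(p,X)); print(p["R"].tolist(),p["t"].tolist())
for l in("tail_pad","catch_tab","lever_arm"):
    m=ctrl.mark_of(p,l);print(l,m[:2], [onz(p,q["at"],dict(tail_pad=.086,catch_tab=.056,lever_arm=.08)[l]) for q in m[:2]])
E
```

```text
t 4.8 pos [0.5691 0.2117 0.3196] rpy [-1.7997e+02  1.0000e-02 -8.2070e+01] F [ 0.6 -0.9  0.7] op 0.0005
[ 0.0017  0.0003 -0.0004] [-0.0006  0.0002  0.0006]
[[285.22199536 225.59336121]
 [284.63821794 306.93564967]]
[[-0.9902649586801295, -0.13919480117170144, -0.0003448724579083263], [-0.13395881665126605, 0.9523358889651466, 0.2740645727385373], [-0.03781992929176628, 0.27144274150497194, -0.9617112305846445]] [0.593900090505208, -0.13640254262862578, 0.2714540993139589]
tail_pad [{'at': [228.2, 284.6], 'confidence': 0.7}] [array([0.56894211, 0.21154401, 0.086     ])]
catch_tab [] []
lever_arm [{'at': [113.5, 283.4], 'confidence': 0.71}] [array([0.5792775 , 0.14350161, 0.08      ])]
```

View pics/w1.png

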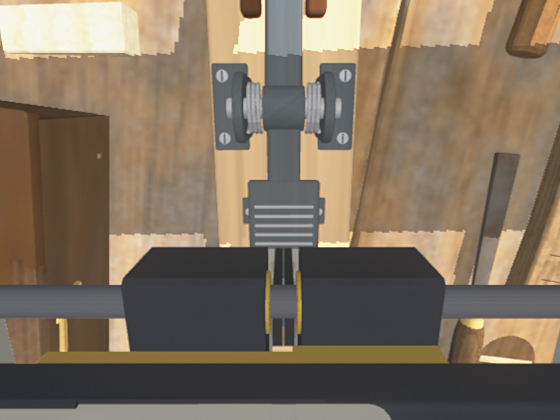

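```bash
python3 - <<'E'
from look import *
from h import *
np.set_printoptions(precision=3,suppress=True)
s=look("side","s2",(50,120,330,330),2.8);t=look("top","t2",(80,60,360,250),2.8)
for p in(s,t):print(ray(p,(200,280))[0])
for z in(0,.05,.1,.15):print(z,onz(t,(158,217),z),onz(t,(150,219),z),onz(t,(158,105),z))
E
```

```text
[0.026 0.733 1.178]
[ 0.352 -0.034  1.175]
0 [0.718 0.165 0.   ] [0.74  0.162 0.   ] [0.704 0.449 0.   ]
0.05 [0.703 0.157 0.05 ] [0.723 0.154 0.05 ] [0.689 0.429 0.05 ]
0.1 [0.687 0.148 0.1  ] [0.707 0.145 0.1  ] [0.674 0.408 0.1  ]
0.15 [0.671 0.14  0.15 ] [0.69  0.137 0.15 ] [0.659 0.387 0.15 ]
```

View pics/s2.png

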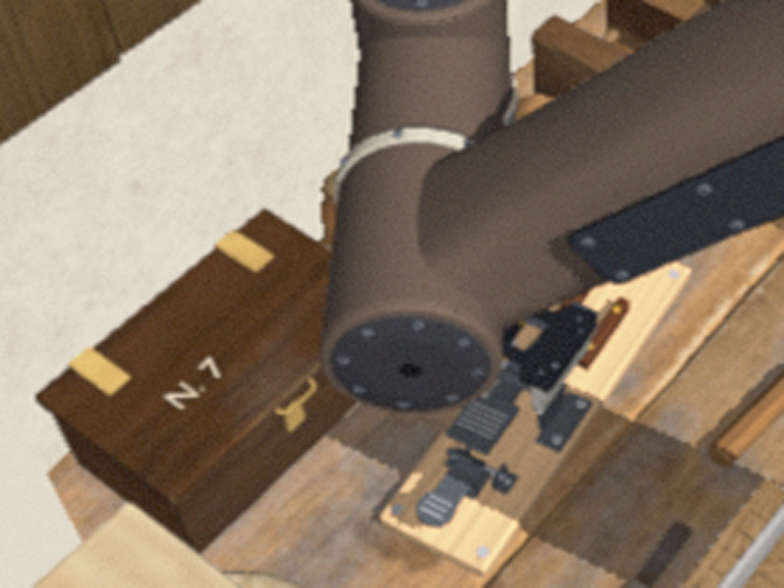

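View pics/t2.png

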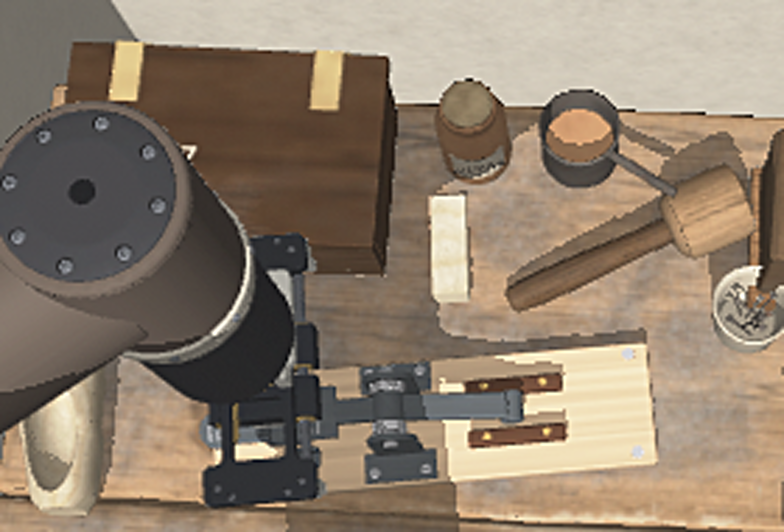

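carry_out(moves="0.0 0.001 0 0.025 0 0 0;0.0 0.001 0 0.045 0 0 0;0.0 0.001 0 0.053 0 0 0;0.0 0.001 0 0.058 0 0 0;0.0 0.001 0 0.063 0 0 0;0.0 0.001 0 0.067 0 0 0;0.0 0.001 0 0.071 0 0 0;0.0 0.001 0 0.075 0 0 0;0.0 0.001 0 0.079 0 0 0;0.0 0.001 0 0.082 0 0 0;0.0 0.001 0 0.085 0 0 0;0.0 0.001 0 0.087 0 0 0;0.0 0.001 0 0.089 0 0 0;0.0 0.001 0 0.089 0 0 0")

```text
clock: 6.5
tool_pos: [0.5702, 0.2081, 0.2336]
orientation: [-179.8, 0.0, -82.1]
force: [-0.7, -3.0, 12.3]
opening: 0.0005
```

carry_out(moves="0.0 0 0 0.001 0 0 0;0.0 0 0 0.002 0 0 0;0.0 0 0 0.003 0 0 0;0.0 0 0 0.003 0 0 0")

```text
clock: 6.9
tool_pos: [0.5704, 0.2082, 0.2315]
orientation: [-179.7, 0.0, -82.1]
force: [-3.3, -3.3, 16.8]
opening: 0.0004
```

carry_out(moves="0.0 0 0 0.001 0 0 0;0.0 0 0 0.002 0 0 0;0.0 0 0 0.003 0 0 0;0.0 0 0 0.003 0 0 0")

```text
clock: 7.3
tool_pos: [0.5704, 0.2081, 0.2307]
orientation: [-179.7, 0.0, -82.0]
force: [-9.2, -5.3, 35.8]
opening: 0.0005
```

carry_out(moves="0.0 0 0 -0.004 0 0 0;0.0 0 0 -0.008 0 0 0;0.0 0 0 -0.015 0 0 0;0.0 0 0 -0.025 0 0 0;0.0 0 0 -0.060 0 0 0;0.0 0 0 -0.100 0 0 0;0.0 0 0 -0.100 0 0 0")

```text
clock: 8.0
tool_pos: [0.5707, 0.2089, 0.3314]
orientation: [-179.5, 0.2, -82.1]
force: [0.2, 0.8, 0.1]
opening: 0.0006
```

```bash
python3 go.py; python3 - <<'E'
from look import *
p=look("wrist","w3");look("side","s3",(50,120,330,330),2.8)
E
```

```text
t 8.0 pos [0.5707 0.2089 0.3314] rpy [-179.47    0.18  -82.05] F [0.2 0.8 0.1] op 0.0006
```

View pics/w3.png

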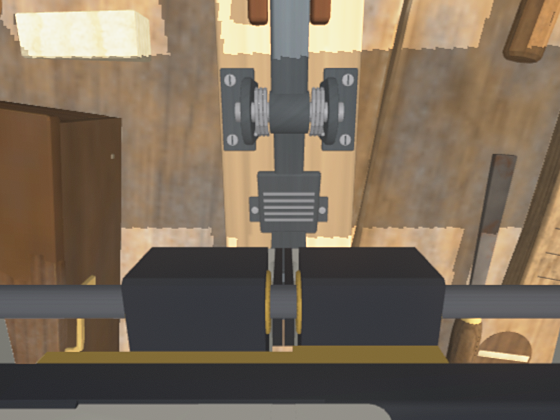

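View pics/s3.png

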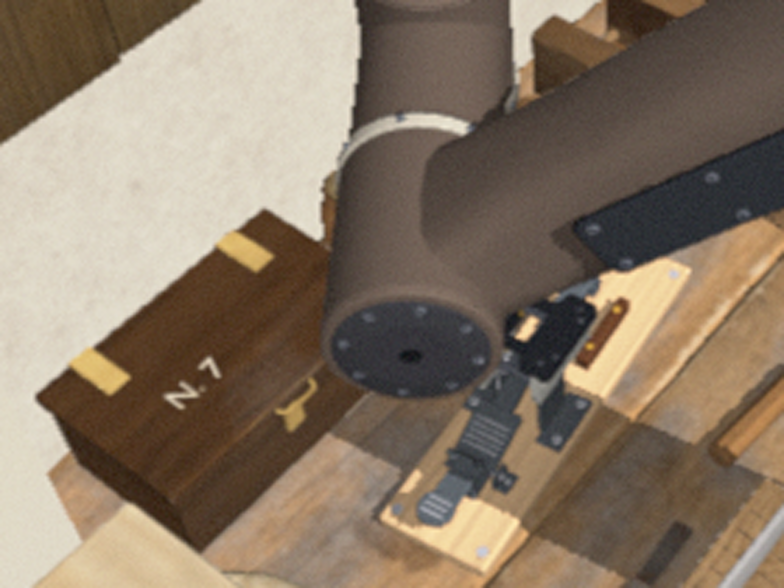

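```bash
python3 go.py .46 -.19 .32 -27.1
```

```text
t 8.1 pos [0.5692 0.2082 0.3265] rpy [-1.7984e+02  9.0000e-02 -8.2120e+01] F [-0.1 -0.8 -1.2] op 0.0004
[0.3795 0.1628 0.0055] [-3.200e-03  1.000e-04 -9.603e-01]
```

carry_out(moves="0.05 0.380 0.163 0.005 0 0 -0.960;0.05 0.380 0.163 0.005 0 0 -0.960;0.05 0.380 0.163 0.005 0 0 -0.960;0.05 0.380 0.163 0.005 0 0 -0.960;0.05 0.380 0.163 0.005 0 0 -0.960;0.05 0.380 0.163 0.005 0 0 -0.960;0.05 0.380 0.163 0.005 0 0 -0.960;0.05 0.380 0.163 0.005 0 0 -0.960;0.05 0.380 0.163 0.005 0 0 -0.960;0.05 0.380 0.163 0.005 0 0 -0.960;0.05 0.380 0.163 0.005 0 0 -0.960")

```text
clock: 9.2
tool_pos: [0.4593, -0.1909, 0.319]
orientation: [180.0, 0.1, -27.2]
force: [0.4, -0.1, -0.1]
opening: 0.05
```

```bash
python3 go.py; python3 - <<'E'
from look import *
from h import *
np.set_printoptions(precision=4,suppress=True)
p=look("wrist","w4")
for l in("spoon_blank","ladle_blank"):
    for q in ctrl.trace(p,l)[:2]: print(l,q["confidence"],q["extent"],q["region"].sum(),cv2.minAreaRect(np.argwhere(q["region"])[:,::-1].astype(np.float32)))
E
```

```text
t 9.2 pos [ 0.4593 -0.1909  0.319 ] rpy [ 1.7997e+02  8.0000e-02 -2.7210e+01] F [ 0.4 -0.1 -0.1] op 0.05
spoon_blank 0.72 [254.2, 19.7, 287.6, 144.1] 3626 ((268.9202575683594, 82.41334533691406), (31.930627822875977, 121.22814178466797), 2.385944128036499)
ladle_blank 0.74 [365.3, 27.6, 438.5, 143.4] 6688 ((399.9642028808594, 83.81340789794922), (62.54704284667969, 116.795166015625), 4.666858196258545)
```

View pics/w4.png

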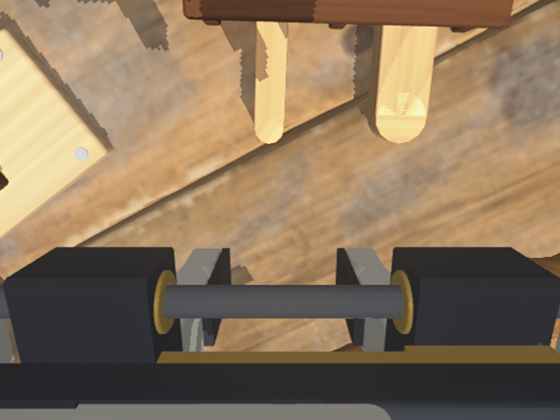

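```bash
python3 - <<'E'
from look import *
from h import *
np.set_printoptions(precision=4,suppress=True)
p=look("wrist","w5")
q=ctrl.trace(p,"spoon_blank")[0]["region"]
P=[]
for r in range(32,125,12):
    c=np.where(q[r])[0]; a,b=onz(p,(r,c.min()-.5),.028),onz(p,(r,c.max()+.5),.028);m=(a+b)/2;P.append(m)
    print(r,c.min(),c.max(),m,np.linalg.norm(a-b))
P=np.array(P);d=P[0]-P[-1];print("axis deg",np.degrees(np.arctan2(d[1],d[0])))
i=np.argwhere(q);print("tip z0",onz(p,(i[:,0].max()+.5,269),0),"z28",onz(p,(i[:,0].max()+.5,269),.028))
print("roof edge",onz(p,(24,272),.052), onz(p,(20,240),.052),onz(p,(27,480),.052))
cv2.imwrite("pics/w5b.png",cv2.resize(p["image"][0:160,230:460,::-1],None,fx=3.4,fy=3.4))
E
```

```text
32 258 289 [ 0.5722 -0.239   0.028 ] 0.021842516165011663
44 258 289 [ 0.5655 -0.2355  0.028 ] 0.022025668460668543
56 258 288 [ 0.5589 -0.2317  0.028 ] 0.021517786975908358
68 258 288 [ 0.552  -0.2281  0.028 ] 0.02170129375776774
80 257 287 [ 0.5453 -0.2238  0.028 ] 0.021887939155658644
92 257 287 [ 0.5381 -0.2201  0.028 ] 0.02207784152188865
104 257 286 [ 0.531 -0.216  0.028] 0.021552637269563267
116 256 285 [ 0.5239 -0.2115  0.028 ] 0.021742913875201105
axis deg -29.620892599254965
tip z0 [ 0.5048 -0.1991  0.    ] z28 [ 0.5069 -0.2014  0.028 ]
roof edge [ 0.5726 -0.2388  0.052 ] [ 0.5836 -0.2222  0.052 ] [ 0.5127 -0.3529  0.052 ]
```

View pics/w5b.png

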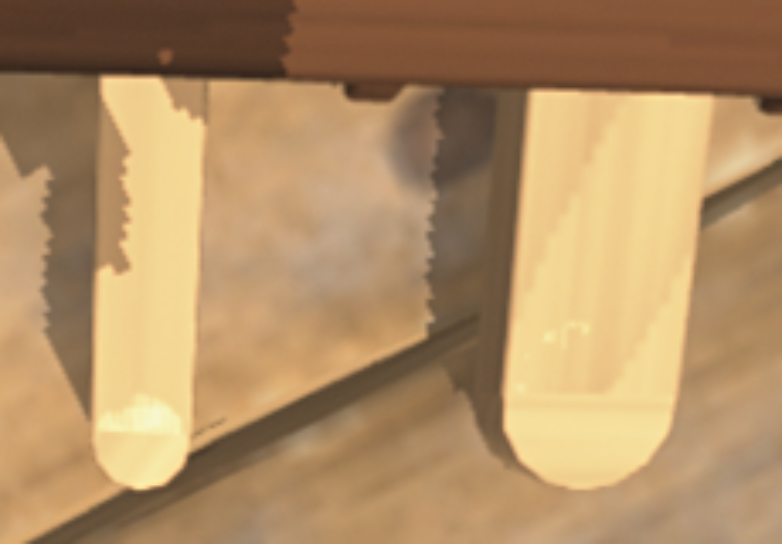

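```bash
python3 go.py .539 -.2205 .24 -29.6 .539 -.2205 .183 -29.6
```

```text
t 9.45 pos [ 0.4602 -0.1895  0.3196] rpy [ 1.7999e+02  1.0000e-02 -2.7010e+01] F [-0.3 -0.1 -0.8] op 0.05
[ 0.0843 -0.0082  0.0795] [0.0001 0.0002 0.0453]
[ 0.0843 -0.0082  0.1365] [0.0001 0.0002 0.0453]
```

carry_out(moves="0.05 0.030 -0.003 0.025 0 0 0.045;0.05 0.070 -0.007 0.060 0 0 0.045;0.05 0.0845 -0.008 0.080 0 0 0.045;0.05 0.0845 -0.008 0.080 0 0 0.045;0.05 0.0845 -0.008 0.105 0 0 0.045;0.05 0.0845 -0.008 0.125 0 0 0.045;0.05 0.0845 -0.008 0.1365 0 0 0.045;0.05 0.0845 -0.008 0.1365 0 0 0.045;0.01 0.0845 -0.008 0.1365 0 0 0.045;0.01 0.0845 -0.008 0.1365 0 0 0.045;0.01 0.0845 -0.008 0.1365 0 0 0.045;0.01 0.0845 -0.008 0.1365 0 0 0.045;0.01 0.0845 -0.008 0.1365 0 0 0.045;0.01 0.0845 -0.008 0.1365 0 0 0.045")

```text
clock: 10.85
tool_pos: [0.539, -0.2217, 0.1839]
orientation: [-180.0, -0.0, -29.7]
force: [-1.7, 0.4, 5.7]
opening: 0.0219
```

carry_out(moves="0.01 -0.008 0 0 0 0 0;0.01 -0.020 0 0 0 0 0;0.01 -0.035 0 0 0 0 0;0.01 -0.055 0 0 0 0 0;0.01 -0.075 0 0 0 0 0;0.01 -0.095 0 0 0 0 0;0.01 -0.112 0 0 0 0 0;0.01 -0.122 0 0 0 0 0;0.01 -0.125 0 0 0 0 0;0.01 -0.125 0 0 0 0 0;0.06 -0.125 0 0 0 0 0;0.06 -0.125 0 0 0 0 0;0.06 -0.125 0 0 0 0 0")

```text
clock: 12.15
tool_pos: [0.4295, -0.1598, 0.1827]
orientation: [180.0, 0.1, -29.7]
force: [0.8, -0.5, -0.2]
opening: 0.0406
```

```bash
python3 go.py
```

```text
t 12.15 pos [ 0.4295 -0.1598  0.1827] rpy [ 1.7995e+02  9.0000e-02 -2.9700e+01] F [ 0.8 -0.5 -0.2] op 0.0406
```

carry_out(moves="0.06 0 0 -0.02 0 0 0;0.085 0 0 -0.06 0 0 0;0.085 0 0 -0.11 0 0 0;0.085 0 0 -0.14 0 0 0;0.085 0 0 -0.14 0 0 0")

```text
clock: 12.65
tool_pos: [0.4312, -0.1599, 0.3273]
orientation: [-179.8, -0.4, -29.6]
force: [0.5, 0.6, -0.3]
opening: 0.0798
```

```bash
python3 go.py; python3 - <<'E'
from look import *
from h import *
np.set_printoptions(precision=4,suppress=True)
p=look("wrist","w6")
q=ctrl.trace(p,"spoon_blank");print([(x["confidence"],x["extent"]) for x in q]);q=q[0]["region"]
for r in range(10,240,10):
    c=np.where(q[r])[0]
    if len(c)<5: continue
    a,b=onz(p,(r,c.min()-.5),.028),onz(p,(r,c.max()+.5),.028);m=(a+b)/2
    print(r,c.min(),c.max(),m,np.linalg.norm(a-b))
E
```

```text
t 12.65 pos [ 0.4312 -0.1599  0.3273] rpy [-179.81   -0.37  -29.65] F [ 0.5  0.6 -0.3] op 0.0798
[(0.68, [249.5, 13.5, 321.3, 251.1])]
20 268 298 [ 0.5482 -0.2246  0.028 ] 0.02167051359126537
30 257 311 [ 0.5423 -0.2221  0.028 ] 0.038706920624094664
40 251 316 [ 0.5368 -0.2186  0.028 ] 0.046764810941985244
50 248 320 [ 0.531  -0.2156  0.028 ] 0.0520786961892344
60 247 320 [ 0.5254 -0.212   0.028 ] 0.053156800336775084
70 247 320 [ 0.5195 -0.2087  0.028 ] 0.05352610402967626
80 248 320 [ 0.5134 -0.2057  0.028 ] 0.053171721259649876
90 249 320 [ 0.5072 -0.2026  0.028 ] 0.05281235173120578
100 248 319 [ 0.5014 -0.1985  0.028 ] 0.05318801613362082
110 249 318 [ 0.4952 -0.1949  0.028 ] 0.05208009755986255
120 249 319 [ 0.4887 -0.1917  0.028 ] 0.053203818778513365
130 270 298 [ 0.4824 -0.1881  0.028 ] 0.02188867778395654
140 270 298 [ 0.4759 -0.1844  0.028 ] 0.022048521292106375
150 270 297 [ 0.4695 -0.1804  0.028 ] 0.02144502829181013
160 271 296 [ 0.4628 -0.1766  0.028 ] 0.02006081529588925
170 270 296 [ 0.4562 -0.1724  0.028 ] 0.02098812154999839
180 270 297 [ 0.4492 -0.1689  0.028 ] 0.021928982000417402
190 270 297 [ 0.4422 -0.1649  0.028 ] 0.022095191084773234
200 271 297 [ 0.4349 -0.1612  0.028 ] 0.02146859223993792
210 271 297 [ 0.4277 -0.1572  0.028 ] 0.02163381526864084
220 271 297 [ 0.4204 -0.153   0.028 ] 0.021801601367803587
230 271 296 [ 0.4132 -0.1485  0.028 ] 0.021158440447103407
```

View pics/w6.png

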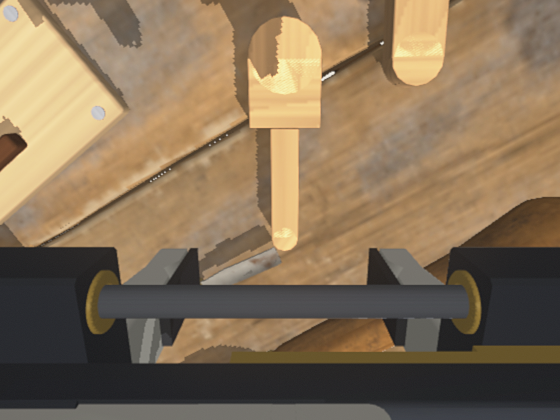

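```bash
python3 go.py .514 -.206 .26 -29.3 .514 -.206 .184 -29.3
```

```text
t 12.75 pos [ 0.4298 -0.1598  0.3234] rpy [-1.7995e+02 -3.0000e-02 -2.9700e+01] F [-0.6  0.  -0.4] op 0.0838
[ 0.096  -0.0015  0.0635] [-0.0009 -0.0006 -0.0069]
[ 0.0959 -0.0015  0.1395] [-0.0009 -0.0006 -0.0069]
```

carry_out(moves="0.076 0.040 -0.001 0.020 0 0 -0.007;0.076 0.080 -0.001 0.050 0 0 -0.007;0.076 0.096 -0.001 0.064 0 0 -0.007;0.076 0.096 -0.001 0.070 0 0 -0.007;0.076 0.096 -0.001 0.095 0 0 -0.007;0.076 0.096 -0.001 0.120 0 0 -0.007;0.076 0.096 -0.001 0.135 0 0 -0.007;0.076 0.096 -0.001 0.139 0 0 -0.007;0.076 0.096 -0.001 0.139 0 0 -0.007;0.03 0.096 -0.001 0.139 0 0 -0.007;0.03 0.096 -0.001 0.139 0 0 -0.007;0.03 0.096 -0.001 0.139 0 0 -0.007;0.03 0.096 -0.001 0.139 0 0 -0.007;0.03 0.096 -0.001 0.139 0 0 -0.007")

```text
clock: 14.15
tool_pos: [0.5143, -0.2064, 0.1849]
orientation: [-180.0, -0.1, -29.3]
force: [-0.6, -0.1, 6.1]
opening: 0.0536
```

```bash
python3 go.py .514 -.206 .25 -29.3 .585 .10 .42 -82.1
```

```text
t 14.15 pos [ 0.5143 -0.2064  0.1849] rpy [-1.7998e+02 -6.0000e-02 -2.9260e+01] F [-0.6 -0.1  6.1] op 0.0536
[-0.0004 -0.0003 -0.0651] [-0.0004 -0.001   0.0008]
[-0.0878 -0.302  -0.2351] [-8.000e-04 -7.000e-04  9.223e-01]
```

carry_out(moves="0.03 0 0 -0.015 0 0 0;0.03 0 0 -0.040 0 0 0;0.03 0 0 -0.075 0 0 0;0.03 -0.020 -0.060 -0.115 0 0 0.15;0.03 -0.035 -0.100 -0.150 0 0 0.28;0.03 -0.050 -0.140 -0.185 0 0 0.41;0.03 -0.060 -0.180 -0.220 0 0 0.54;0.03 -0.070 -0.225 -0.235 0 0 0.67;0.03 -0.080 -0.265 -0.235 0 0 0.79;0.03 -0.088 -0.295 -0.235 0 0 0.90;0.03 -0.088 -0.302 -0.235 0 0 0.922;0.03 -0.088 -0.302 -0.235 0 0 0.922")

```text
clock: 15.35
tool_pos: [0.5852, 0.1024, 0.4187]
orientation: [180.0, 0.0, -82.0]
force: [-0.2, -0.5, -1.1]
opening: 0.0541
```

```bash
python3 go.py; python3 - <<'E'
from look import *
from h import *
np.set_printoptions(precision=4,suppress=True)
p=look("wrist","w7")
for l,z in(("seat",.018),("nose_pad",.075)):
    for q in ctrl.mark_of(p,l): print(l,q,onz(p,q["at"],z))
cv2.imwrite("pics/w7b.png",cv2.resize(p["image"][20:250,150:430,::-1],None,fx=2.6,fy=2.6))
E
```

```text
t 15.35 pos [0.5852 0.1024 0.4187] rpy [ 1.7997e+02  1.0000e-02 -8.1970e+01] F [-0.2 -0.5 -1.1] op 0.0541
seat {'at': [71.9, 286.2], 'confidence': 0.92} [ 0.5974 -0.0021  0.018 ]
nose_pad {'at': [108.0, 286.4], 'confidence': 0.96} [0.5929 0.0315 0.075 ]
```

View pics/w7.png

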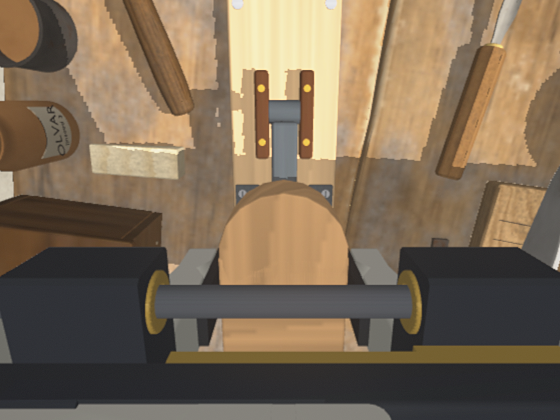

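View pics/w7b.png

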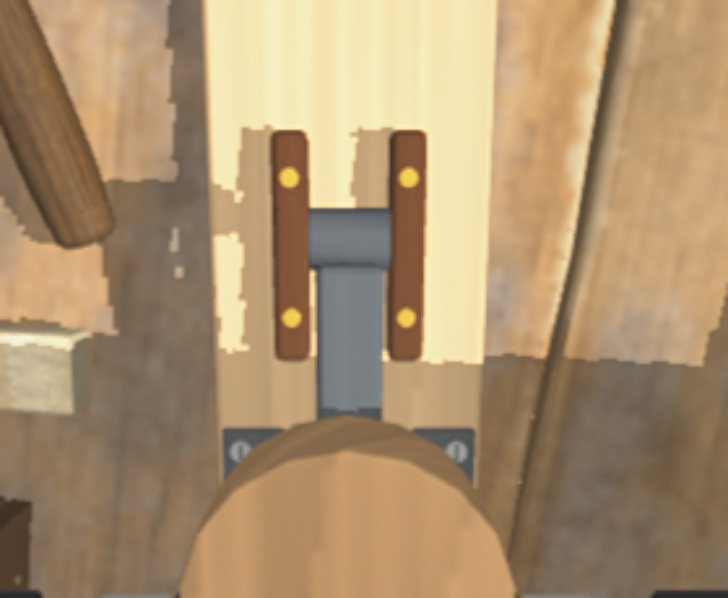

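```bash
python3 - <<'E'
from look import *
from h import *
np.set_printoptions(precision=4,suppress=True)
p=look("wrist","w8")
f=lambda u,v:(20+(v+.5)/2.6-.5,150+(u+.5)/2.6-.5)
L0,R0,L1,R1=[onz(p,f(*a),.034) for a in((290,130),(408,130),(292,359),(405.5,359))]
s=(L0+R0)/2;e=(L1+R1)/2;d=e-s
print("seat",s,"end",e,"len",np.linalg.norm(d),"sep",np.linalg.norm(L0-R0),np.linalg.norm(L1-R1),"yaw",np.degrees(np.arctan2(d[1],d[0])))
# bowl edges in hand
q=ctrl.trace(p,"spoon_blank")
print([(x["confidence"],x["extent"]) for x in q[:2]])
E
```

```text
seat [ 0.5986 -0.0056  0.034 ] end [0.5871 0.0767 0.034 ] len 0.08304887092038139 sep 0.04279425160355829 0.04390573247165589 yaw 97.97436243620102
[(0.64, [215.8, 177.7, 349.1, 356.2])]
```

```bash
python3 go.py .6146 -.123 .30 -82.05 .6146 -.123 .24 -82.05
```

```text
t 15.6 pos [0.5846 0.099  0.419 ] rpy [ 1.7997e+02 -1.0000e-02 -8.2130e+01] F [ 0.2 -0.3 -2.2] op 0.0537
[0.224  0.0006 0.119 ] [ 0.0005 -0.0001 -0.0015]
[0.224  0.0005 0.179 ] [ 0.0005 -0.0001 -0.0015]
```

carry_out(moves="0.03 0.030 0 0 0 0 0;0.03 0.070 0 0.010 0 0 0;0.03 0.110 0 0.030 0 0 0;0.03 0.150 0 0.055 0 0 0;0.03 0.190 0 0.080 0 0 0;0.03 0.215 0 0.105 0 0 0;0.03 0.224 0 0.120 0 0 0;0.03 0.224 0 0.145 0 0 0;0.03 0.224 0 0.165 0 0 0;0.03 0.224 0 0.179 0 0 0;0.03 0.224 0 0.179 0 0 0;0.03 0.224 0 0.179 0 0 0")

```text
clock: 16.8
tool_pos: [0.616, -0.1218, 0.2408]
orientation: [-180.0, -0.0, -82.1]
force: [1.0, -0.8, -1.1]
opening: 0.0535
```

```bash
python3 go.py .6146 -.123 .206 -82.05; python3 - <<'E'
from look import *
from h import *
look("top","t9",(140,150,440,290),2.6);look("side","s9",(180,140,380,300),3.6)
E
```

```text
t 16.8 pos [ 0.616  -0.1218  0.2408] rpy [-1.7997e+02 -2.0000e-02 -8.2070e+01] F [ 1.  -0.8 -1.1] op 0.0535
[0.001  0.0016 0.0348] [-0.0005 -0.0003 -0.0003]
```

View pics/t9.png

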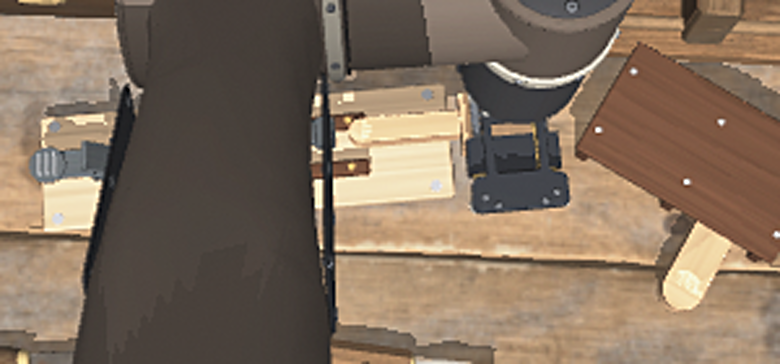

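View pics/s9.png

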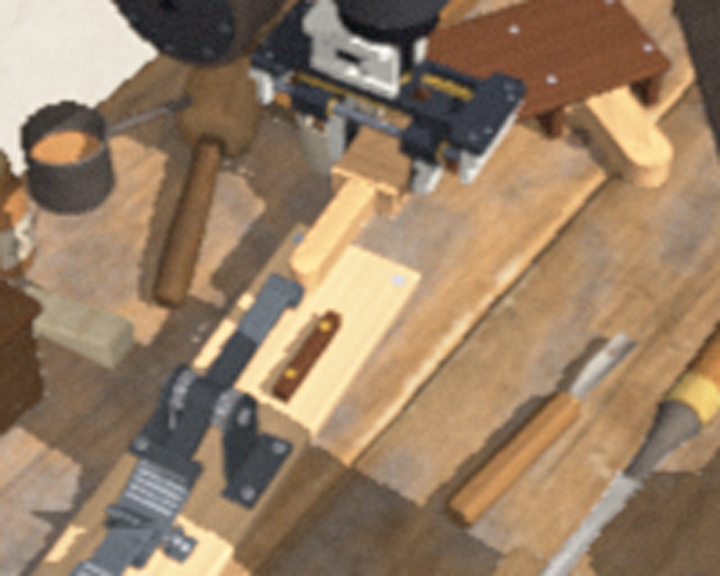

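carry_out(moves="0.03 0.001 0.0015 0.010 0 0 0;0.03 0.001 0.0015 0.020 0 0 0;0.03 0.001 0.0015 0.028 0 0 0;0.03 0.001 0.0015 0.033 0 0 0;0.03 0.001 0.0015 0.034 0 0 0;0.03 0.001 0.0015 0.034 0 0 0")

```text
clock: 17.5
tool_pos: [0.6144, -0.123, 0.2058]
orientation: [180.0, -0.0, -82.1]
force: [0.3, 0.4, -1.5]
opening: 0.0537
```

```bash
python3 go.py .6146 -.123 .206 -82.05 .6045 -.049 .206 -82.05; python3 - <<'E'
from look import *
from h import *
np.set_printoptions(precision=4,suppress=True)
t=look("top","t10",(240,170,400,250),4.8);s=look("side","s10",(220,170,320,260),6)
o=ctrl.get_obs()
# predicted: seat corners etc
u=np.array([-.138,.9904,0]);v=np.array([-.9904,-.138,0])
S=np.array([.598,-.004,.018])
g=[S+a*v+np.array([0,0,.016])+b*u for a in(.015,.029,-.015,-.029) for b in(0,.085)]
tp=np.array([*o["tool_pos"][:2],.047])
h=[tp+a*v+b*u for a in(.011,-.011) for b in(.035,.125)]
for p,n in((t,"t"),(s,"s")):print(n,proj(p,np.array(g)).round(1).tolist(),proj(p,np.array(h)).round(1).tolist())
im=t["image"][:,:,::-1].copy()
big=cv2.resize(im[170:250,240:400],None,fx=4.8,fy=4.8,interpolation=cv2.INTER_CUBIC)
for q,c in((proj(t,np.array(g)),(0,255,0)),(proj(t,np.array(h)),(0,0,255))):
    for x,y in q: cv2.circle(big,(int((x-240+.5)*4.8),int((y-170+.5)*4.8)),3,c,-1)
cv2.imwrite("pics/t10.png",big)
big=cv2.resize(s["image"][170:260,220:320,::-1],None,fx=6,fy=6,interpolation=cv2.INTER_CUBIC)
for q,c in((proj(s,np.array(g)),(0,255,0)),(proj(s,np.array(h)),(0,0,255))):
    for x,y in q: cv2.circle(big,(int((x-220+.5)*6),int((y-170+.5)*6)),3,c,-1)
cv2.imwrite("pics/s10.png",big)
E
```

```text
t 17.5 pos [ 0.6144 -0.123   0.2058] rpy [179.96  -0.   -82.09] F [ 0.3  0.4 -1.5] op 0.0537
[ 0.     -0.0002 -0.0002] [ 0.0006 -0.     -0.0007]
[-0.0747 -0.0004 -0.0002] [ 0.0006 -0.     -0.0007]
t [[281.5, 210.9], [246.2, 213.9], [282.0, 216.6], [246.6, 219.7], [280.5, 198.8], [245.4, 201.8], [280.0, 193.2], [245.0, 196.2]] [[316.9, 205.2], [279.2, 208.4], [316.0, 196.2], [278.5, 199.4]]
s [[271.1, 225.6], [255.3, 247.8], [275.7, 227.6], [260.0, 249.9], [261.5, 221.5], [245.5, 243.3], [257.0, 219.5], [240.9, 241.3]] [[284.8, 201.2], [269.0, 223.2], [277.8, 198.4], [261.8, 220.2]]
```

View pics/t10.png

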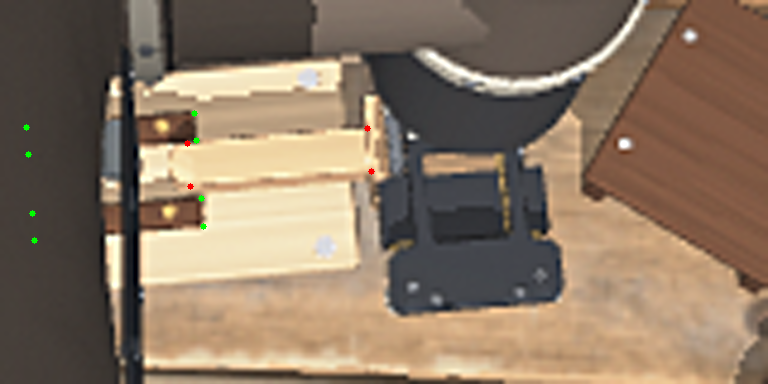

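View pics/s10.png

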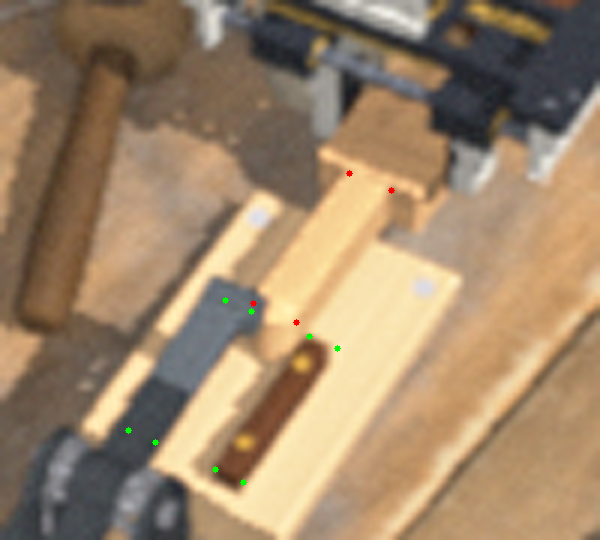

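carry_out(moves="0.03 -0.010 0 0 0 0 0;0.03 -0.022 0 0 0 0 0;0.03 -0.035 0 0 0 0 0;0.03 -0.048 0 0 0 0 0;0.03 -0.060 0 0 0 0 0;0.03 -0.069 0 0 0 0 0;0.03 -0.074 0 0 0 0 0;0.03 -0.074 0 0 0 0 0;0.03 -0.074 0 0 0 0 0")

```text
clock: 18.5
tool_pos: [0.6042, -0.0497, 0.2062]
orientation: [180.0, -0.0, -82.1]
force: [-0.1, 0.2, -1.3]
opening: 0.0539
```

carry_out(moves="0.03 0 0 0.0015 0 0 0;0.03 0 0 0.003 0 0 0;0.03 0 0 0.0035 0 0 0;0.03 -0.002 0 0.0035 0 0 0;0.03 -0.004 0 0.0035 0 0 0;0.03 -0.006 0 0.0035 0 0 0;0.03 -0.008 0 0.0035 0 0 0;0.03 -0.008 0 0.0035 0 0 0")

```text
clock: 19.3
tool_pos: [0.6033, -0.0416, 0.2029]
orientation: [-180.0, -0.0, -82.1]
force: [0.4, -1.6, 4.8]
opening: 0.0537
```

carry_out(moves="0.03 -0.001 0 0 0 0 0;0.03 -0.002 0 0 0 0 0;0.03 -0.003 0 0 0 0 0;0.03 -0.004 0 0 0 0 0;0.03 -0.004 0 0 0 0 0;0.03 -0.004 0 0 0 0 0")

```text
clock: 19.9
tool_pos: [0.6029, -0.0388, 0.2029]
orientation: [-180.0, -0.1, -82.1]
force: [2.6, -11.9, 4.0]
opening: 0.0535
```

carry_out(moves="0.03 -0.001 0 0 0 0 0;0.03 -0.002 0 0 0 0 0;0.03 -0.002 0 0 0 0 0")

```text
clock: 20.2
tool_pos: [0.6029, -0.0383, 0.2029]
orientation: [-180.0, -0.2, -82.1]
force: [6.2, -22.0, 0.4]
opening: 0.0539
```

```bash
python3 go.py; python3 - <<'E'
from look import *
look("side","s11",(220,170,320,260),6)
look("top","t11",(240,170,400,250),4.8)
E
```

```text
t 20.2 pos [ 0.6029 -0.0383  0.2029] rpy [-180.     -0.19  -82.07] F [  6.2 -22.    0.4] op 0.0539
```

View pics/s11.png

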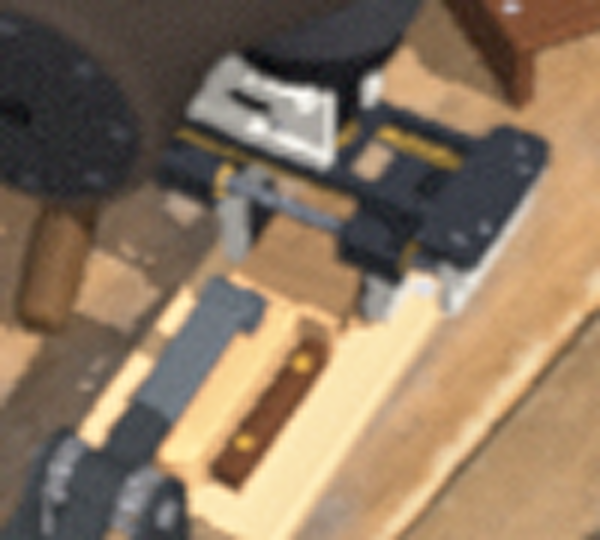

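View pics/t11.png

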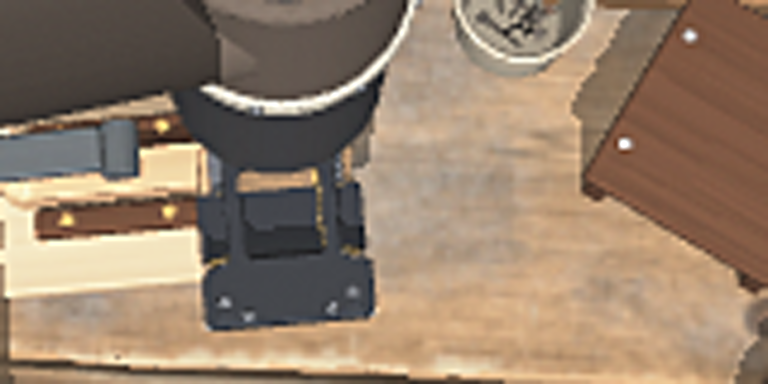

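carry_out(moves="0.03 0.002 0 0 0 0 0;0.03 0.003 0 0 0 0 0;0.078 0.003 0 0 0 0 0;0.078 0.003 0 0 0 0 0;0.078 0.003 0 0 0 0 0;0.078 0.003 0 -0.01 0 0 0;0.078 0.003 0 -0.04 0 0 0;0.078 0.003 0 -0.08 0 0 0;0.078 0.003 0 -0.12 0 0 0;0.078 0.003 0 -0.16 0 0 0;0.078 0.003 0 -0.16 0 0 0")

```text
clock: 21.4
tool_pos: [0.6041, -0.0386, 0.37]
orientation: [-179.4, -0.0, -82.0]
force: [0.2, 1.0, -0.5]
opening: 0.0781
```

```bash
python3 go.py .557 .286 .36 -82.05; python3 - <<'E'
from look import *
look("side","s12",(210,150,330,260),6)
look("top","t12",(240,170,400,250),4.8)
E
```

```text
t 21.4 pos [ 0.6041 -0.0386  0.37  ] rpy [-1.7938e+02 -3.0000e-02 -8.2020e+01] F [ 0.2  1.  -0.5] op 0.0781
[-0.328   0.0017  0.0098] [-0.0108 -0.0005  0.0005]
```

View pics/s12.png

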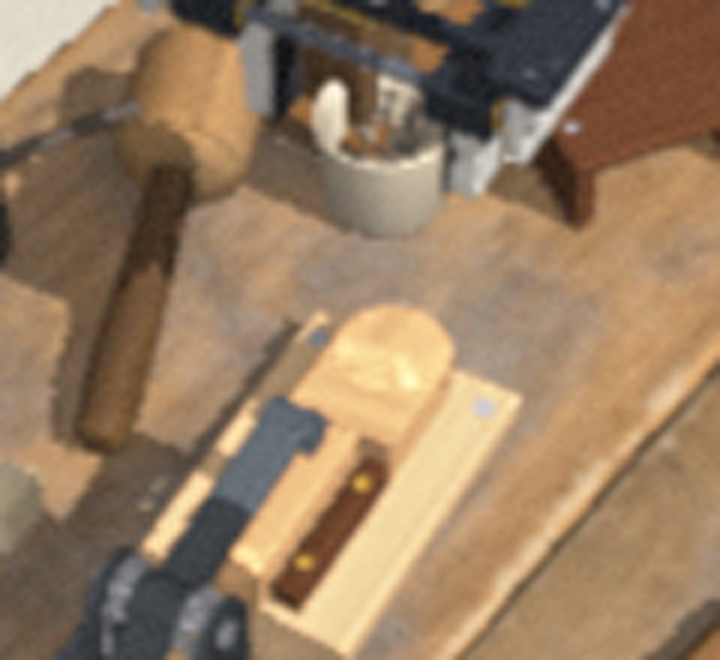

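carry_out(moves="0.0 -0.04 0 -0.02 0 0 0;0.0 -0.09 0 -0.05 0 0 0;0.0 -0.13 0 -0.05 0 0 0;0.0 -0.14 0 -0.05 0 0 0;0.0 -0.14 0 -0.05 0 0 0")

```text
clock: 22.0
tool_pos: [0.5828, 0.1016, 0.4116]
orientation: [179.9, -0.0, -81.9]
force: [-0.3, -0.2, 0.4]
opening: 0.0439
```

```bash
python3 go.py .557 .286 .36 -82.05; python3 - <<'E'
from look import *
from h import *
np.set_printoptions(precision=4,suppress=True)
p=look("wrist","w13",(180,0,400,200),3.5)
for q in ctrl.mark_of(p,"spoon_blank")+ctrl.mark_of(p,"seat"): print(q,onz(p,q["at"],.018))
E
```

```text
t 22.0 pos [0.5828 0.1016 0.4116] rpy [ 1.799e+02 -1.000e-02 -8.194e+01] F [-0.3 -0.2  0.4] op 0.0439
[-0.1862 -0.0004  0.0516] [ 0.0018 -0.0001  0.002 ]
{'at': [67.1, 281.5], 'confidence': 0.89} [ 0.5997 -0.0063  0.018 ]
{'at': [71.9, 282.1], 'confidence': 0.95} [ 0.5985 -0.002   0.018 ]
{'at': [210.3, 286.2], 'confidence': 0.23} [0.5745 0.1354 0.018 ]
```

View pics/w13.png

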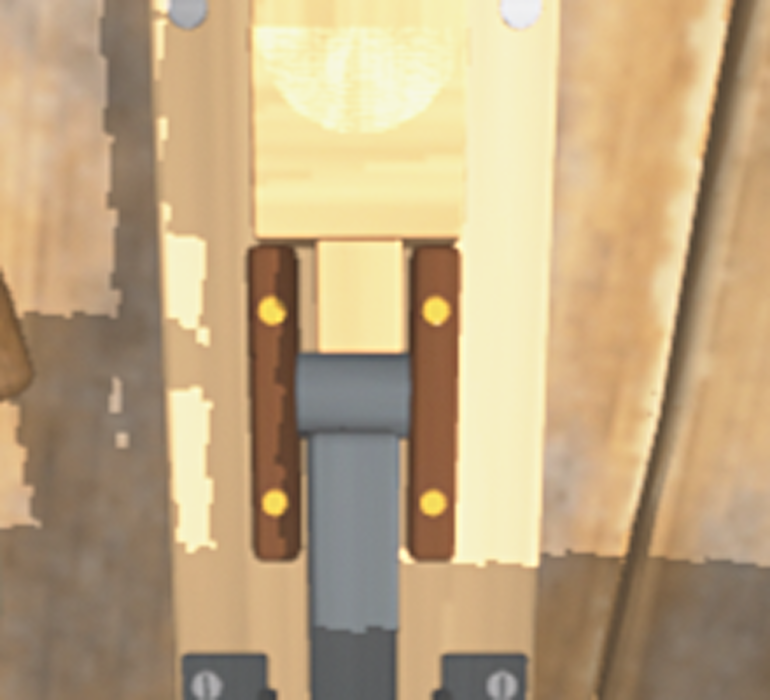

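```bash
python3 - <<'E'
from look import *
from h import *
p=look("wrist","w14",(180,0,400,200),3.5)
S=np.array([.5985,-.004,0]);u=np.array([-.138,.9904,0])
for g in (0,.001,.002,.003):
    q=proj(p,np.array([S-g*u+[0,0,.046],S+[0,0,.034]]));print(g,(q*3.5).round(1).tolist())
E
```

```text
0 [[987.5, 244.7], [987.5, 249.0]]
0.001 [[987.5, 240.5], [987.5, 249.0]]
0.002 [[987.5, 236.3], [987.5, 249.0]]
0.003 [[987.5, 232.1], [987.5, 249.0]]
```

```bash
python3 go.py .558 .284 .36 -82.05 .558 .284 .25 -82.05
```

```text
t 22.2 pos [0.5834 0.0989 0.4118] rpy [ 1.799e+02 -3.000e-02 -8.215e+01] F [-0.4  0.2 -0.5] op 0.0274
[-0.1869 -0.0002  0.0517] [ 0.0017 -0.0006 -0.0017]
[-0.1869 -0.0004  0.1617] [ 0.0017 -0.0006 -0.0017]
```

carry_out(moves="0.0 -0.04 0 0 0 0 0;0.0 -0.085 0 0.015 0 0 0;0.0 -0.13 0 0.035 0 0 0;0.0 -0.165 0 0.05 0 0 0;0.0 -0.187 0 0.07 0 0 0;0.0 -0.187 0 0.10 0 0 0;0.0 -0.187 0 0.13 0 0 0;0.0 -0.187 0 0.152 0 0 0;0.0 -0.187 0 0.160 0 0 0;0.0 -0.187 0 0.160 0 0 0")

```text
clock: 23.2
tool_pos: [0.5579, 0.284, 0.2514]
orientation: [179.9, -0.1, -82.2]
force: [0.1, -0.3, -0.6]
opening: 0.0004
```

```bash
python3 go.py .558 .284 .234 -82.05; python3 - <<'E'
from look import *
look("side","s15",(170,180,300,310),4.5)
look("top","t15",(130,150,290,250),4.5)
E
```

```text
t 23.2 pos [0.5579 0.284  0.2514] rpy [ 1.7987e+02 -1.0000e-01 -8.2160e+01] F [ 0.1 -0.3 -0.6] op 0.0004
[ 0.     -0.0001  0.0174] [ 0.0022 -0.0017 -0.002 ]
```

View pics/s15.png

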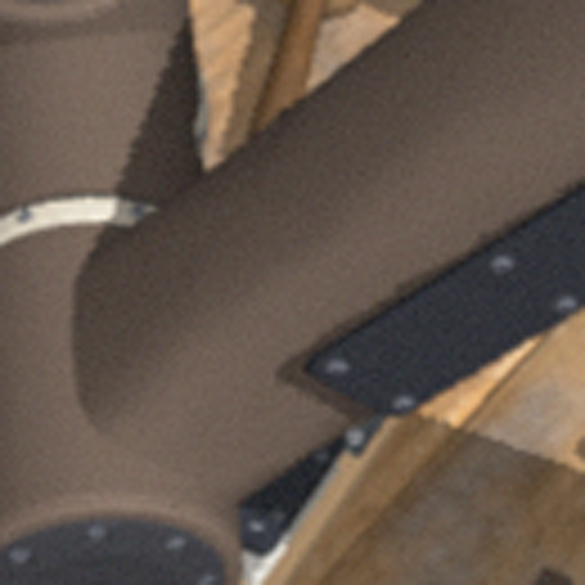

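View pics/t15.png

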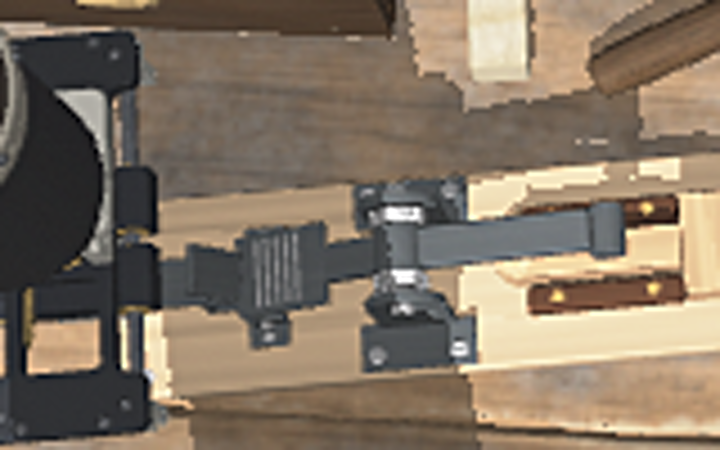

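carry_out(moves="0.0 0 0 0.008 0 0 0;0.0 0 0 0.015 0 0 0;0.0 0 0 0.019 0 0 0;0.0 0 0 0.023 0 0 0;0.0 0 0 0.027 0 0 0;0.0 0 0 0.031 0 0 0;0.0 0 0 0.034 0 0 0;0.0 0 0 0.036 0 0 0;0.0 0 0 0.038 0 0 0;0.0 0 0 0.040 0 0 0;0.0 0 0 0.041 0 0 0;0.0 0 0 0.041 0 0 0")

```text
clock: 24.5
tool_pos: [0.5578, 0.2855, 0.2116]
orientation: [-180.0, 0.0, -82.1]
force: [-0.6, 5.4, 2.7]
opening: 0.0005
```

```bash
python3 go.py; python3 - <<'E'
from look import *
look("top","t16",(130,150,290,250),4.5)
E
```

```text
t 24.5 pos [0.5578 0.2855 0.2116] rpy [-1.7996e+02  4.0000e-02 -8.2090e+01] F [-0.6  5.4  2.7] op 0.0005
```

View pics/t16.png

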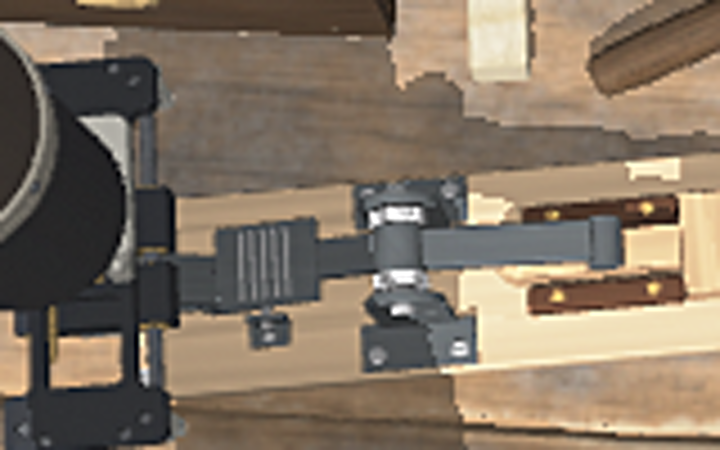

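carry_out(moves="0.0 0 0 -0.008 0 0 0;0.0 0 0 -0.02 0 0 0;0.0 0 0 -0.05 0 0 0;0.0 0 0 -0.09 0 0 0;0.0 0 0 -0.13 0 0 0;0.0 0 0 -0.17 0 0 0;0.0 -0.04 0 -0.20 0 0 0;0.0 -0.08 0 -0.20 0 0 0;0.0 -0.08 0 -0.20 0 0 0")

```text
clock: 25.45
tool_pos: [0.5459, 0.367, 0.4129]
orientation: [-180.0, 0.1, -82.0]
force: [0.0, -0.6, -0.6]
opening: 0.0006
```

```bash
python3 go.py .45 .10 .42 -82; python3 - <<'E'
from look import *
look("top","t17",(130,150,450,280),2.4)
look("side","s17",(180,130,380,310),3.2)
look("wrist","w17")
E
```

```text
t 25.45 pos [0.5459 0.367  0.4129] rpy [-1.7995e+02  6.0000e-02 -8.1980e+01] F [ 0.  -0.6 -0.6] op 0.0006
[ 0.251   0.1321 -0.0074] [-0.0008  0.0011  0.0003]
```

View pics/t17.png

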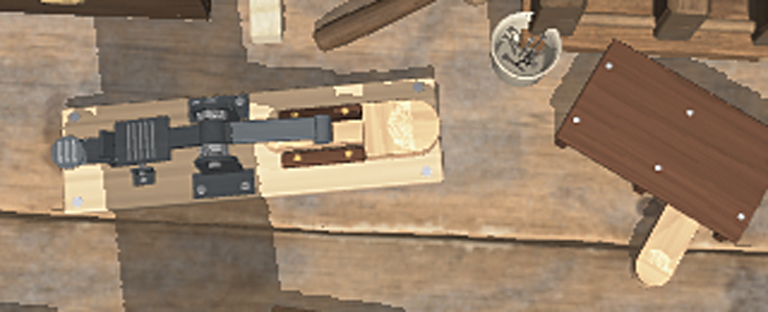

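View pics/w17.png

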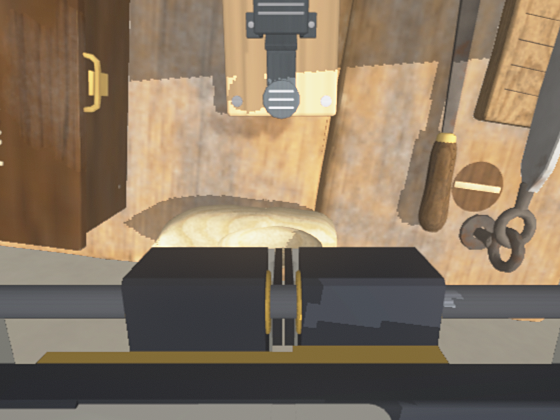

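View pics/s17.png

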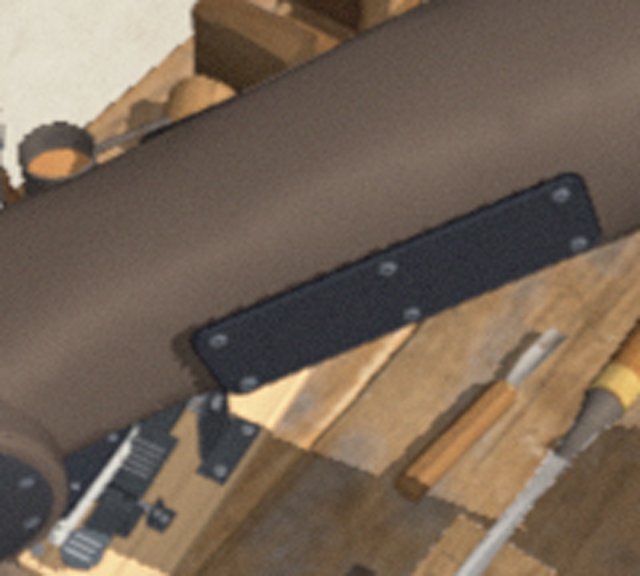

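carry_out(moves="0.0 0.04 0 0 0 0 0;0.0 0.09 0 0 0 0 0;0.0 0.14 0 0 0 0 0;0.0 0.19 0 0 0 0 0;0.0 0.24 0 0 0 0 0;0.0 0.265 0 0 0 0 0;0.0 0.27 0 0 0 0 0;0.0 0.27 0 0 0 0 0")

```text
clock: 26.4
tool_pos: [0.5836, 0.0951, 0.4117]
orientation: [180.0, -0.0, -82.3]
force: [0.1, 0.6, 0.2]
opening: 0.0006
```

```bash
python3 go.py .45 -.25 .42 -82; python3 - <<'E'
from look import *
look("wrist","w18",(180,0,400,200),3.5)
E
```

```text
t 26.4 pos [0.5836 0.0951 0.4117] rpy [ 1.7997e+02 -1.0000e-02 -8.2260e+01] F [0.1 0.6 0.2] op 0.0006
[ 0.3239  0.1789 -0.0081] [ 0.0005 -0.0002 -0.0045]
```

View pics/w18.png

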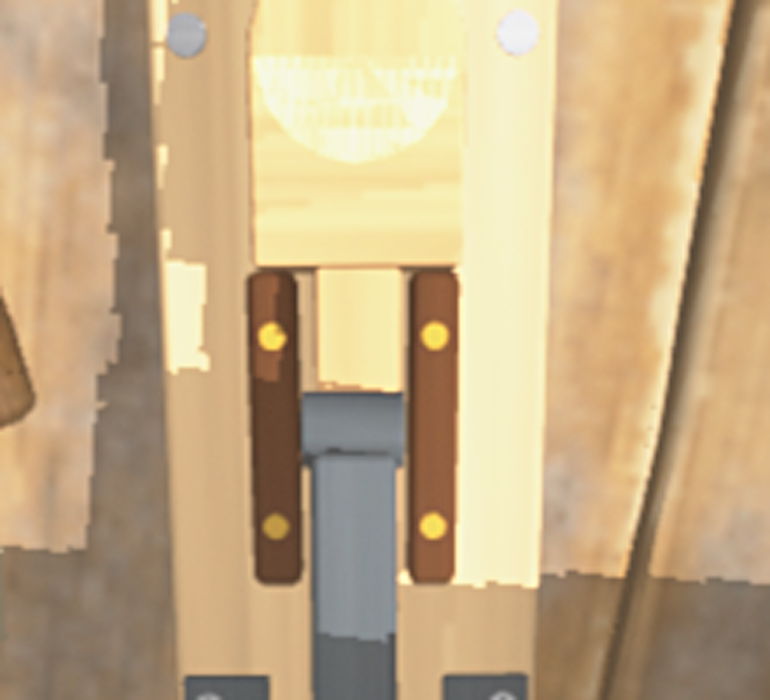

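carry_out(moves="0.0 0.04 0.02 0 0 0 0;0.0 0.08 0.045 0 0 0 0;0.0 0.12 0.07 0 0 0 0;0.0 0.16 0.09 0 0 0 0;0.0 0.20 0.11 0 0 0 0;0.0 0.24 0.13 0 0 0 0;0.0 0.28 0.15 0 0 0 0;0.0 0.32 0.17 0 0 0 0;0.0 0.32 0.17 0 0 0 0;0.0 0.32 0.17 0 0 0 0")

```text
clock: 27.45
tool_pos: [0.4594, -0.2436, 0.4115]
orientation: [180.0, 0.0, -82.2]
force: [0.2, 1.0, -1.0]
opening: 0.0003
```

```bash
python3 go.py; python3 - <<'E'
from look import *
look("side","s19",(180,130,380,310),3.2)
E
```

```text
t 27.45 pos [ 0.4594 -0.2436  0.4115] rpy [ 1.7998e+02  1.0000e-02 -8.2170e+01] F [ 0.2  1.  -1. ] op 0.0003
```

View pics/s19.png

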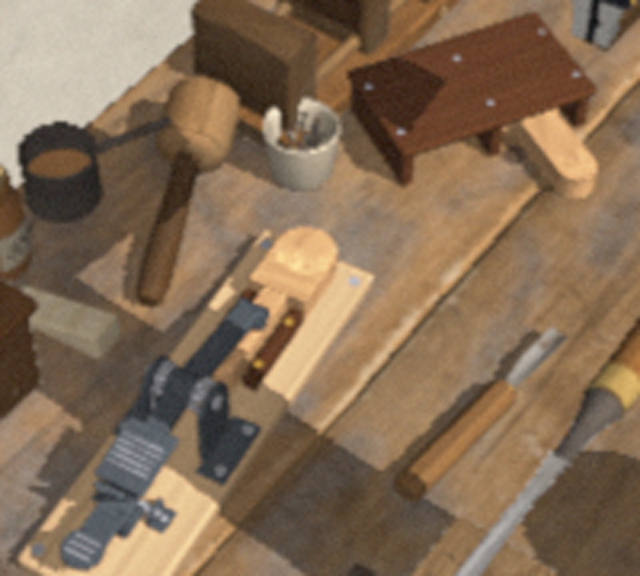

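The nose is down on the handle, the tail is free of the hook, the blank is seated, and the ladle blank is still in its bay. I'm handing the job in.

```bash
python3 -c "
from plant import ctrl
print(ctrl.close_job())"
```

```text
the job is handed in; nothing more can be done
None
```

The spoon blank is clamped in the hold-down, and I handed the job in at about 27.5 s of the 72 s allowed. I did it in this order:

1. **Cocking the hold-down:** I pressed the tail until the catch held it with the nose up. The press ended at what seemed to be the hard stop, with about 36 N up on the tool.
2. **Drawing the blank:** I pulled the spoon blank out of the rack by its handle, set it on the bench and took a new grip on the bowl end's flat sides.
3. **Seating it:** I slid it handle first between the guides until the shoulders stopped against them, at about 22 N of push, then let go.
4. **Clamping:** I pressed the thumb tab about 22 mm, and the nose came down on the handle.

**Last checks:**
- **Wrist view after clamping:** both shoulders lie evenly against the guide fronts. I worked out the gap before clamping, at no more than about 0.5 mm; after clamping I checked it only by eye.
- **Side view:** the nose is on the handle, the tail is free of the hook, and the ladle blank is still in its bay.
- **Robot:** the gripper was empty and well clear when I handed in.

**What disagreed:** before clamping, the network put the blank's origin about 4 mm short of the seat. The edges in the picture and the contact force both said it was seated, so I took that as network error. I did not measure the lever's angle on the blank; that it is clamped comes from the pictures only.

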